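# Load the wash basket from the parts tray and hold it up level

## Task

Pick up the small metal tray by its upright grip plate and tip it so that the three steel nuts slide off into the wire wash basket, without touching the nuts with the fingers; then stand the empty tray upright on the worktop again, clear of the basket, and let go of it. Take the basket by its bail, lift it at least 12 cm clear of the worktop and keep it there level and steady with all the nuts in it: finish still holding it up, do not put it down. Leave the other things on the worktop where they are.

Things in the scene. Friction and masses are not known exactly. Their poses are not given: they have to be found in the camera images.
- tray: Loose aluminium tray, 0.2 kg, 112 (x) by 84 mm (y). Floor 3 mm thick; 22 mm walls on the long sides and the back (+x) end; open at the front, where the floor ends at x = -56 mm (starts roughly towards the robot). Over the back wall stands the grip plate: centre x = +57 mm, y = 0, 8 mm thick in x, 50 wide in y, top at z = 75. Origin: centre of underside. May swap sides with the basket.
- basket: Loose wire-sided basket, 0.3 kg, 150 (x) by 140 mm (y), open top, walls 50 mm high, 4 thick, floor 3 thick. Fixed bail over its middle in the plane x = 0: 6 mm round legs at y = -68 and +68, between them a black flat grip 12 mm thick in x, 60 wide in y, z = 80 to 104. Each side of the bail about 65 mm stays open. Origin: centre of underside; x starts roughly away from the robot.
- nut_0: Loose dark steel hexagon nut, 24 mm across flats, 14 mm high, about 40 g; starts lying on the tray's floor. Smooth: on the tilted tray it starts to slide at about 12 to 17 degrees. Origin: centre of its lower face; the three nuts are alike.
- nut_1: Loose dark steel hexagon nut, 24 mm across flats, 14 mm high, about 40 g; starts lying on the tray's floor. Smooth: on the tilted tray it starts to slide at about 12 to 17 degrees. Origin: centre of its lower face; the three nuts are alike.
- nut_2: Loose dark steel hexagon nut, 24 mm across flats, 14 mm high, about 40 g; starts lying on the tray's floor. Smooth: on the tilted tray it starts to slide at about 12 to 17 degrees. Origin: centre of its lower face; the three nuts are alike.
- marker_1: Bystander, leave alone: white marker pen, 12 mm thick, 134 long. Origin: centre of its underside.
- tweezers: Bystander, leave alone: metal tweezers, 126 mm long, lying. Origin: centre of its underside.
- sample_cup_2: Bystander, leave alone: small metal cup, 55 mm wide, 39 high. Origin: centre of its underside.
- timer: Bystander, leave alone: flat white square timer, 65x65x18 mm. Origin: centre of its underside.
- tape_roll: Bystander, leave alone: roll of tape lying flat, 86 mm across, 20 high. Origin: centre of its underside.
- weight_0: Bystander, leave alone: small bright weight, 23 mm wide, 48 high. Origin: centre of its underside.
- beaker_50: Bystander, leave alone: small beaker, 45 mm wide, 57 high. Origin: centre of its underside.
- screwdriver: Bystander, leave alone: screwdriver, 187 mm long, lying. Origin: centre of its underside.
- clamp_stand: Fixed obstacle between the two sides: stand with a thin rod, 432 mm high, 61 mm behind its origin, and a flat base. A red-tipped claw, 8 mm thick, sticks out from the rod towards the robot at z = 270 mm, to 92 mm in front of the origin and 40 mm to either side: pass it in front or above. Origin on the worktop, at the base's middle, about 0.6 m ahead of the robot.
- balance: Fixed bench balance with an open draught shield, left of the work; leave it alone. Origin on the worktop under its middle. All along the rear of the worktop, behind these things, a shelf overhangs: underside 0.42 m up, front edge 0.71 m ahead of the robot.

How it is judged (in metres and radians):
On the way, in this order (a step that is already met when the one before it is completed fails the run):
1. the tray is off the worktop and tipped (height (world z) of tray above 0.03 m and angle between tray's own z axis and vertical above 0.2 rad), for 0.05 s.
2. all three nuts are in the basket (x of nut_0 in the frame of basket between -0.073 and 0.073 m and y of nut_0 in the frame of basket between -0.068 and 0.068 m and z of nut_0 in the frame of basket between -0.004 and 0.045 m and x of nut_1 in the frame of basket between -0.073 and 0.073 m and y of nut_1 in the frame of basket between -0.068 and 0.068 m and z of nut_1 in the frame of basket between -0.004 and 0.045 m and x of nut_2 in the frame of basket between -0.073 and 0.073 m and y of nut_2 in the frame of basket between -0.068 and 0.068 m and z of nut_2 in the frame of basket between -0.004 and 0.045 m), for 0.2 s.
3. the tray stands upright on the worktop, clear of the basket and let go, the nuts still in the basket (all of step 2 and height (world z) of tray below 0.008 m and angle between tray's own z axis and vertical below 0.1 rad and contact force between the fingers and tray below 0.2 N and contact force between tray and basket below 0.2 N), for 0.2 s.
At the end, for the whole second after the job is handed in: The basket is held by the fingers with its underside at least 115 mm above the worktop, level within 8 degrees and still (under 20 mm/s and 0.1 rad/s); it rests on no equipment; all three nuts lie in it; the tray stands upright on the worktop (within 6 degrees), not touched by fingers or basket (all of step 3 and height (world z) of basket above 0.115 m and angle between basket's own z axis and vertical below 0.14 rad and linear speed of basket below 0.02 m/s and angular speed of basket below 0.1 rad/s and contact force between the fingers and basket above 1 N and contact force between basket and clamp_stand below 0.2 N and contact force between basket and balance below 0.2 N); the arm keeps its last pose, push and grip.
It fails at once if the fingers touch a nut (contact force between the fingers and nut_0 above 0.5 N or contact force between the fingers and nut_1 above 0.5 N or contact force between the fingers and nut_2 above 0.5 N).
It fails at once if a bystander is moved by more than 30 mm (distance of any of marker_1, tweezers, sample_cup_2, timer, tape_roll, weight_0, beaker_50, screwdriver from where it was at the start of the episode above 0.03 m).
It also fails if it takes over 72 s, if anything falls off the work surface, if the arm or the gripper's body presses on something with over 40 N, if the wrist force passes 120 N, or if a joint passes its speed limit or range.

## Robot

A 6-joint arm with a two-finger parallel gripper is mounted at the origin on a cart in front of the work surface, level with it; the furniture and walls round the work are solid. World frame = base frame: x ahead of the robot, y to its left, z up, the work surface at z = 0. Lengths are in mm, angles in rad, forces in N, time in s.
With the tool pointing down it reaches from about 400 to 925 mm from the base axis. Payload 12.5 kg.
Tool frame: the origin (TCP) lies between the finger pads; the fingertips stand 11 mm ahead of it and the grasp point (between the pads) lies 8 mm behind it (env.tip_extent is the distance from the TCP to the fingertips, in mm); x points along the fingers, z is the direction in which the jaws open and shut, and the axes are right-handed (so a half turn about x gives the same grasp; the last joint's range is limited). The gripper opens to 95 mm and grips with 3 to 60 N. Pads are 20 mm wide; open, the fingers measure 119 mm over their backs; the gripper's body (75 mm by 180 mm) begins 59 mm behind the grasp point.
Start: joints at [1.124, 0.491, 1.559, -0, 1.092, -0.106], TCP at [208.884, 589.078, 225.661] pointing down, gripper open.
Joint ranges: [-3.1, 3.1], [-0.84, 2.19], [0.05, 2.79], [-1.13, 4.28], [0.06, 2.93], [-2.69, 2.69]. Speed limits (rad/s): [2.22, 2.22, 2.79, 3.14, 3.14, 3.14].

## Interface

Orientations are given as [roll, pitch, yaw] about the fixed x, y, z axes, in that order (R = Rz(yaw) Ry(pitch) Rx(roll)).
In Python, from cell import status, imaging, env gives the robot as it stands. The module is installed in compiled form; this text tells all that it offers.
- The arm moves only by the tool apply_moves, never from a script. Its argument "increments" is a list of rows, each a list of 5 numbers: the closure, from 0 (fully open) to 1 (shut), then the shift along the tool's x, y, z in mm, then the turn about the tool's x in degrees. A call has 1 to 10 rows; each row shifts and turns the commanded pose from where the row before left it, along the tool's axes as they then stand; what a row does not reach is not made up. A row lasts 1/10 s, in which the tool goes at most 50 mm and 8.59 degrees, less where a joint would pass 70% of its speed; a pose out of reach is approached as far as the arm can. A call with a gripper value outside its range is refused whole. The fingers move at their own pace and stop on an object; the grip force is fixed at half the most. Time passes only in rows, so rows that do not move let the fingers close. It gives the time, the measured TCP pose, the force and the opening at its end, in the units of the state.
- status.state(): the state, without advancing time (a new reading comes with each control period).
- imaging.read_camera(name): name is "scene" or "top" or "wrist"; returns a dict with "pixels" (400x640x3 uint8, red, green, blue), "fovy" (degrees; the focal length in pixels is half the picture's height over the tangent of half this angle, whatever the lens; pixels are square), "cx", "cy" (the principal point, pixels), "R" (3x3) and "t" (3): a world point X has camera coordinates R X + t. Camera axes: x right, y down, z forward; pixel columns grow to the right and rows downward; lengths in mm; the calibration is good to about 2 mm. A picture is of the moment at which its call begins. There is no depth.
- env.job_done(): hands the job in, once; it reports no verdict.
The state is a dict: "t": time; "joints": joint angles; "qvel": joint speeds; "tau": joint torques, N m; "eef_pos": TCP position; "tcp_rot": TCP orientation; "ft_force": force on the tool from outside, world axes, zero at the start; "moment": the same for the moment, N m; "opening": opening from 0.0 (shut) to 1.0 (fully open).
Only numpy, scipy, OpenCV 4.12 (cv2) and the standard library are available. Lean on these libraries where they do the work, as an engineer would, in place of code of your own. Each camera call takes 0.05 s, during which the arm holds its last target. There are 200 camera calls.

## Working session

There is one attempt and no reset: what is moved stays moved. The work goes in short steps, Python scripts to look and compute and a tool call to move; the robot and the scene stay as the last step left them, time stands still between calls to the robot, and variables do not carry over. Pictures are saved under pics/ and viewed, about 8 in all and at most 12, crops included, and the job is handed in when it is done.

Besides the shell and the picture viewer there is one more tool, called after "Request:" as name(argument=value, ...), one argument or row to a line, values as JSON. apply_moves: Moves the arm, as the interface text tells. Its arguments: {"type":"object","properties":{"increments":{"type":"array"}},"required":["increments"]}

```bash
mkdir -p pics
cat > h.py <<'E'
import numpy as np, cv2
from cell import status, imaging, env
def shot(n,f=None):
    c=imaging.read_camera(n)
    if f: cv2.imwrite('pics/'+f,c['pixels'][:,:,::-1])
    return c
def foc(c): return c['pixels'].shape[0]/2/np.tan(np.radians(c['fovy'])/2)
def ray(c,u,v,z):
    R=np.array(c['R']);t=np.array(c['t']);f=foc(c)
    d=R.T@np.array([(u-c['cx'])/f,(v-c['cy'])/f,1]);o=-R.T@t
    return o+d*(z-o[2])/d[2]
def proj(c,X):
    p=np.array(c['R'])@np.array(X)+np.array(c['t']);return foc(c)*p[:2]/p[2]+[c['cx'],c['cy']]
E
python3 - <<'E'
from h import *
s=status.state(); print(s)
a=shot('top','top0.png');b=shot('scene','scene0.png')
for c in(a,b): print(c['fovy'],c['cx'],c['cy'],(-np.array(c['R']).T@np.array(c['t'])).round())
E
```

```text
{'t': 0.0, 'joints': array([ 1.12439209e+00,  4.91557762e-01,  1.55947718e+00, -1.32980537e-05,
        1.09168500e+00, -1.05599659e-01]), 'qvel': array([-0.00022842, -0.00083676, -0.00055597, -0.00068299, -0.00037692,
       -0.00081484]), 'tau': array([-1.85058496e-03, -6.12650657e+01, -2.58173651e+01,  6.91240747e-02,
        4.84603329e-02, -6.66644519e-05]), 'eef_pos': array([208.77976074, 588.84108206, 225.05330735]), 'tcp_rot': array([ 3.04645475,  1.56966898, -2.00673267]), 'ft_force': array([ 0.06597501, -0.49664624, -0.00938411]), 'moment': array([ 0.01802613, -0.03278306, -0.00850375]), 'opening': 0.9985257747148953}
50.23041701173421 321.2461177028877 194.00278088407214 [ 415.  -46. 1656.]
50.84078754307115 312.8054712396487 200.58023905870562 [ 103. -803.  980.]
```

View pics/top0.png

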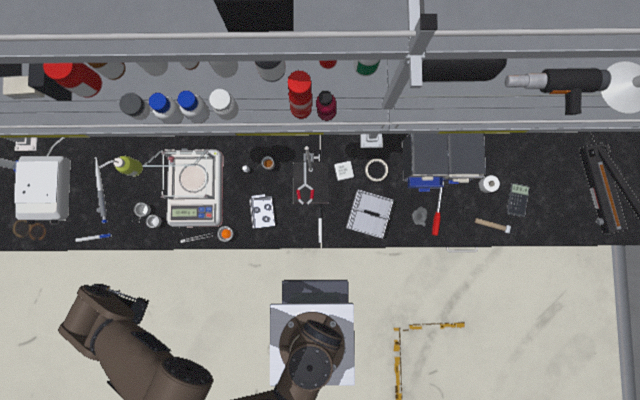

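View pics/scene0.png

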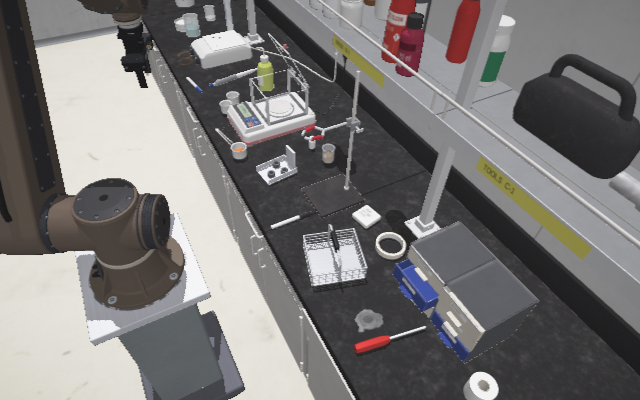

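The top view shows the tray at about (262,211), the basket at about (370,214), the claw near (306,190). Next I'll enlarge that region.

Run:
```python
from h import *
a=shot('top');p=a['pixels'][:,:,::-1]
t=cv2.resize(p[180:240,240:295],None,fx=7,fy=7,interpolation=cv2.INTER_CUBIC)
b=cv2.resize(p[180:240,340:399],None,fx=7,fy=7,interpolation=cv2.INTER_CUBIC)
cv2.imwrite('pics/crop.png',np.hstack([t,b]))
for u,v in[(262,211),(370,214),(306,190),(250,198),(274,228)]:print(u,v,ray(a,u,v,0).round())
```

```text
262 211 [508. 187.   0.]
370 214 [ 492. -233.    0.]
306 190 [588.  15.   0.]
250 198 [559. 233.   0.]
274 228 [441. 140.   0.]
```

View pics/crop.png

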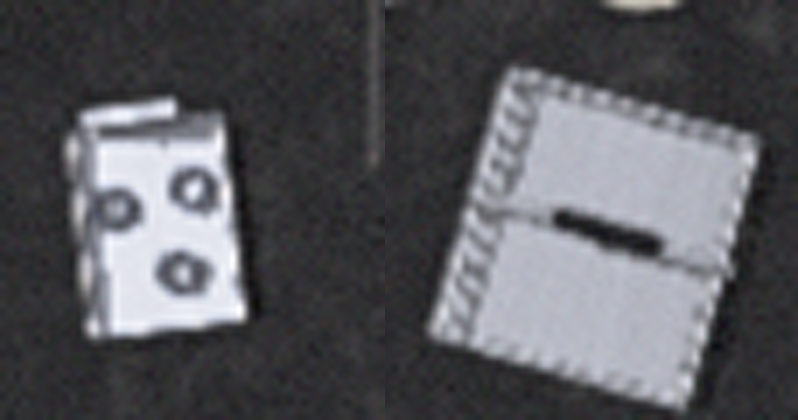

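```bash
cat >> h.py <<'E'
from scipy.spatial.transform import Rotation as Ro
def tool():
    s=status.state();return np.array(s['eef_pos']),Ro.from_euler('xyz',s['tcp_rot']).as_matrix()
def delta(P):  # world target -> tool shift
    p,R=tool();return (R.T@(np.array(P)-p)).round(1)
E
python3 - <<'E'
from h import *
a=shot('top')
L=lambda u,v,o,z: ray(a,o+u/7,180+v/7,z).round()
print('front',L(98,335,240,3),L(245,322,240,3),'plate',L(80,108,240,75),L(178,101,240,75),L(129,108,240,75))
o=340-55
print('bail',L(555,216,o,104),L(662,243,o,104),L(608,232,o,104))
print('rim',[L(u,v,o,50) for u,v in[(510,70),(760,140),(690,408),(430,342)]])
for n,u,v in[('tape',376,170),('timer',345,170),('marker',320,232),('beaker',268,163)]:print(n,ray(a,u,v,10).round())
print('claw',ray(a,306,200,270).round(),'rodbase',ray(a,310,150,430).round())
p,R=tool();print(p,R.round(3));
E
```

```text
front [443. 217.   3.] [449. 136.   3.] plate [562. 216.  75.] [565. 163.  75.] [562. 189.  75.]
bail [ 499. -200.  104.] [ 484. -256.  104.] [ 490. -228.  104.]
rim [array([ 581., -183.,   50.]), array([ 542., -317.,   50.]), array([ 398., -276.,   50.]), array([ 435., -137.,   50.])]
tape [ 663. -258.   10.]
timer [ 664. -138.   10.]
marker [424. -38.  10.]
beaker [694. 162.  10.]
claw [527.   5. 270.] rodbase [660. -13. 430.]
[208.82910038 588.94796154 225.29504025] [[-0.    -0.942  0.334]
 [-0.001  0.334  0.942]
 [-1.     0.    -0.001]]
```

Request:
apply_moves(
  increments=[
    [0,-25,0,0,8.3],
    [0,-25,0,0,8.3],
    [0,-25,0,0,8.3],
    [0,0,0,0,8.3],
    [0,0,0,0,8.3],
    [0,0,0,0,8.3],
    [0,0,0,0,8.3],
    [0,0,0,0,8.4],
    [0,0,0,0,0],
  ],
)

```text
t: 1.1
eef_pos: [208.9, 589.0, 300.5]
tcp_rot: [-1.943, 1.571, -1.876]
ft_force: [0.1, -0.5, -0.1]
opening: 1.0
```

Run:
```python
from h import *
p,R=tool();print(p,R.round(3),delta((430,300,300)),status.state()['joints'].round(2))
```

```text
[208.87905939 589.01659774 300.52352578] [[-0.    -0.067  0.998]
 [-0.     0.998  0.067]
 [-1.    -0.    -0.   ]] [   0.6 -303.2  201.2] [ 1.12  0.43  1.46 -0.    1.25  1.06]
```

Request:
apply_moves(
  increments=[
    [0,0,-30,20,0],
    [0,0,-39,26,0],
    [0,0,-39,26,0],
    [0,0,-39,26,0],
    [0,0,-39,26,0],
    [0,0,-39,26,0],
    [0,0,-39,26,0],
    [0,0,-39,25,0],
    [0,0,0,0,0],
  ],
)

```text
t: 2.0
eef_pos: [433.0, 297.2, 300.6]
tcp_rot: [-0.921, 1.57, -0.851]
ft_force: [0.0, 0.5, -0.4]
opening: 1.0
```

Request:
apply_moves(
  increments=[
    [0,5,-30,27,0],
    [0,10,-30,27,0],
    [0,10,-30,27,0],
    [0,10,-28,26,0],
    [0,0,0,0,0],
    [0,0,0,0,0],
  ],
)

```text
t: 2.6
eef_pos: [545.2, 190.4, 265.1]
tcp_rot: [3.012, 1.57, 3.083]
ft_force: [0.6, 0.5, 0.5]
opening: 0.996
```

Run:
```python
from h import *
p,R=tool();print(p)
a=shot('wrist','w1.png');print(a['fovy'],a['cx'],a['cy'],(-np.array(a['R']).T@np.array(a['t'])).round())
print(np.array(a['R']).round(2)); np.savez('w1.npz',**a)
```

```text
[545.23674828 190.38468986 265.12262377]
63.50690149781971 322.22952837177627 196.7214881997553 [540. 271. 424.]
[[ 1.    0.07 -0.  ]
 [ 0.07 -0.96  0.29]
 [ 0.02 -0.29 -0.96]]
```

View pics/w1.png

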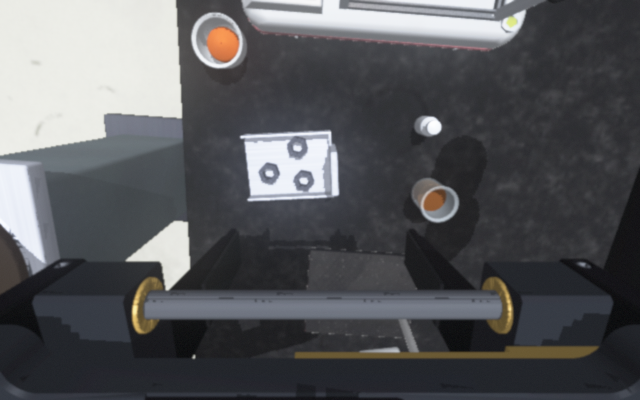

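The plate's top appears as a strip at u 330–339, v 146–196; the tray front is at u≈246–250, and the beaker and weight are well behind. Measuring the plate.

Run:
```python
from h import *
a=dict(np.load('w1.npz'))
p=a['pixels'][135:210,235:350,::-1]
cv2.imwrite('pics/c2.png',cv2.resize(p,None,fx=6,fy=6,interpolation=cv2.INTER_CUBIC))
for u,v in[(331,148),(339,148),(331,195),(339,195)]:print(u,v,ray(a,u,v,75).round(),ray(a,u,v,22).round())
for u,v in[(241,136),(249,201)]:print(u,v,ray(a,u,v,22).round(),ray(a,u,v,0).round())
```

```text
331 148 [552. 222.  75.] [554. 214.  22.]
339 148 [561. 222.  75.] [564. 215.  22.]
331 195 [556. 169.  75.] [559. 154.  22.]
339 195 [565. 170.  75.] [569. 154.  22.]
241 136 [442. 221.  22.] [437. 218.   0.]
249 201 [453. 138.  22.] [448. 131.   0.]
```

View pics/c2.png

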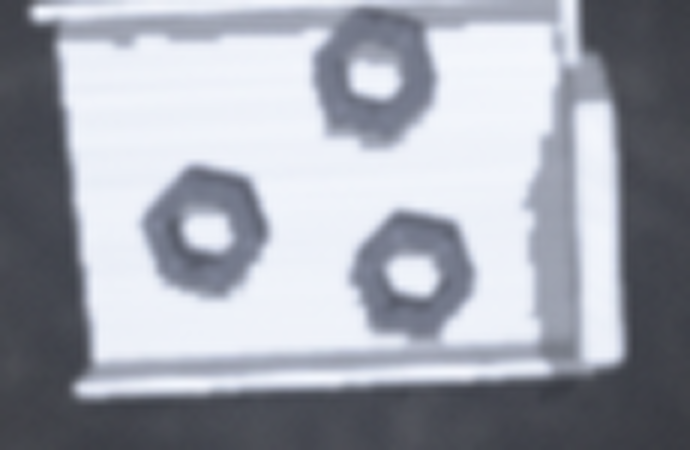

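Request:
apply_moves(
  increments=[
    [0,20,1,15,-2],
    [0,35,0,0,0],
    [0,35,0,0,0],
    [0,35,0,0,0],
    [0,35,0,0,0],
    [0.4,30,0,0,0],
    [0.4,20,0,0,0],
    [0.6,10,0,0,0],
    [0.7,0,0,0,0],
    [0.75,0,0,0,0],
  ],
)

```text
t: 3.65
eef_pos: [560.5, 193.2, 46.7]
tcp_rot: [0.195, 1.569, 0.301]
ft_force: [-0.8, -0.1, 0.1]
opening: 0.637
```

Request:
apply_moves(
  increments=[
    [0.8,0,0,0,0],
    [0.84,0,0,0,0],
    [0.88,0,0,0,0],
    [0.92,0,0,0,0],
    [1,0,0,0,0],
    [1,0,0,0,0],
    [1,0,0,0,0],
  ],
)

```text
t: 4.35
eef_pos: [560.0, 192.4, 45.6]
tcp_rot: [3.13, 1.57, -3.049]
ft_force: [-1.2, -0.4, 0.6]
opening: 0.083
```

Run:
```python
from h import *
p,R=tool();print(p,status.state()['opening'])
a=shot('wrist');np.savez('w2.npz',**a)
b=shot('scene')
A=a['pixels'][:,:,::-1];B=cv2.resize(b['pixels'][100:260,220:420,::-1],(500,400),interpolation=cv2.INTER_CUBIC)
cv2.imwrite('pics/g.png',np.hstack([cv2.resize(A[80:400,170:480],(387,400)),B[:,:410]]))
```

```text
[560.03269103 192.42800544  45.59159337] 0.08323923282959467
```

View pics/g.png

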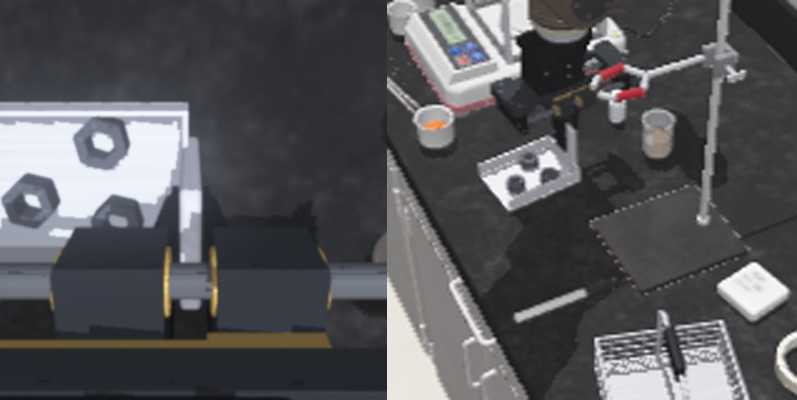

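Request:
apply_moves(
  increments=[
    [1,-3,0,0,0],
    [1,-8,0,0,0],
    [1,-12,0,0,0],
    [1,-12,0,0,0],
    [1,-10,0,0,0],
    [1,-5,0,0,0],
    [1,0,0,0,0],
  ],
)

```text
t: 5.15
eef_pos: [560.5, 192.6, 96.7]
tcp_rot: [0.161, 1.569, 0.265]
ft_force: [0.1, 0.8, -3.3]
opening: 0.086
```

Run:
```python
from h import *
p,R=tool();print(p,status.state()['opening'],status.state()['ft_force'])
a=shot('wrist');o=dict(np.load('w2.npz'))
A=np.hstack([x['pixels'][80:330,170:440,::-1] for x in(o,a)])
cv2.imwrite('pics/g2.png',A)
```

```text
[560.51193885 192.55850567  96.68093231] 0.08644553347114654 [ 0.08736695  0.78414913 -3.25971815]
```

View pics/g2.png

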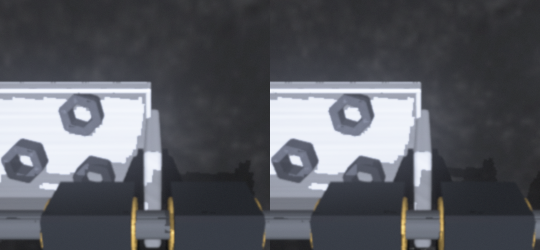

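Request:
apply_moves(
  increments=[
    [1,-10,0,0,0],
    [1,-20,0,-4,0],
    [1,-30,0,-8,0],
    [1,-32,0,-12,0],
    [1,-32,0,-12,0],
    [1,-32,0,-12,0],
    [1,-32,0,-8,0],
    [1,-32,0,-4,0],
    [1,-22,0,0,0],
    [1,-10,0,0,0],
  ],
)

```text
t: 6.2
eef_pos: [500.6, 186.3, 349.9]
tcp_rot: [0.158, 1.568, 0.262]
ft_force: [0.8, 0.2, -2.8]
opening: 0.081
```

Request:
apply_moves(
  increments=[
    [1,0,-8,0,0],
    [1,0,-16,0,0],
    [1,0,-24,0,0],
    [1,0,-30,0,0],
    [1,0,-30,0,0],
    [1,0,-30,0,0],
    [1,0,-30,0,0],
    [1,0,-30,0,0],
    [1,0,-30,0,0],
    [1,0,-30,0,0],
  ],
)

```text
t: 7.2
eef_pos: [526.9, -72.1, 345.8]
tcp_rot: [2.759, 1.568, 2.863]
ft_force: [0.0, 0.6, -2.9]
opening: 0.083
```

Run:
```python
from h import *
p,R=tool();print(p,R.round(3),status.state()['ft_force'],delta((505,-230,350)))
```

```text
[526.85494156 -72.05794764 345.83665237] [[-0.003 -0.104  0.995]
 [ 0.001  0.995  0.104]
 [-1.     0.001 -0.003]] [ 0.00344485  0.55191074 -2.85183387] [  -4.2 -154.8  -38.1]
```

Request:
apply_moves(
  increments=[
    [1,0,-30,-3,0],
    [1,0,-30,-7,0],
    [1,0,-30,-8,0],
    [1,0,-28,-8,0],
    [1,0,-20,-7,0],
    [1,0,-11,-5,0],
    [1,0,-6,-2,0],
    [1,3,0,0,3],
    [1,6,0,0,6],
    [1,10,0,0,6],
  ],
)

```text
t: 8.2
eef_pos: [503.9, -228.2, 328.3]
tcp_rot: [0.659, 1.57, 0.497]
ft_force: [0.4, 0.6, -3.4]
opening: 0.083
```

Request:
apply_moves(
  increments=[
    [1,20,0,0,5],
    [1,30,0,0,2.5],
    [1,30,0,0,0],
    [1,30,0,0,0],
    [1,25,0,0,0],
    [1,15,0,0,0],
    [1,8,0,0,0],
    [1,3,0,0,0],
    [1,0,0,0,0],
  ],
)

```text
t: 9.1
eef_pos: [503.9, -228.5, 167.7]
tcp_rot: [0.615, 1.571, 0.327]
ft_force: [0.1, 0.2, -3.0]
opening: 0.083
```

Run:
```python
from h import *
p,R=tool();print(p,R.round(3),status.state()['ft_force'],delta((624,-268,165)))
# refine basket yaw/pos from top cam: bail + rim via black grip mask
c=shot('top','top2.png');shot('scene','sc2.png')
```

```text
[ 503.92084208 -228.52058765  167.74626505] [[ 0.     0.284  0.959]
 [ 0.     0.959 -0.284]
 [-1.     0.     0.   ]] [ 0.05174374  0.17991067 -3.0184245 ] [  2.8  -3.7 126.3]
```

Request:
apply_moves(
  increments=[
    [1,0,-1,3,0],
    [1,0,-1,8,0],
    [1,0,-1,14,0],
    [1,0,-1,20,0],
    [1,0,0,22,0],
    [1,0,0,22,0],
    [1,0,0,18,0],
    [1,0,0,11,0],
    [1,0,0,6,0],
    [1,0,0,2,0],
  ],
)

```text
t: 10.2
eef_pos: [623.6, -268.4, 167.4]
tcp_rot: [2.678, 1.57, 2.39]
ft_force: [-0.3, -0.6, -3.1]
opening: 0.083
```

Request:
apply_moves(
  increments=[
    [1,5,0,0,0],
    [1,13,0,0,0],
    [1,20,0,0,0],
    [1,17,0,0,0],
    [1,9,0,0,0],
    [1,4,0,0,0],
    [1,0,0,0,0],
  ],
)

```text
t: 10.9
eef_pos: [623.2, -268.3, 99.2]
tcp_rot: [2.785, 1.57, 2.497]
ft_force: [-0.5, 0.7, -3.0]
opening: 0.082
```

Run:
```python
from h import *
p,R=tool();print(p,status.state()['ft_force'])
a=shot('wrist');b=shot('scene');np.savez('w3.npz',**a)
A=a['pixels'][60:400,0:420,::-1];B=cv2.resize(b['pixels'][190:320,270:420,::-1],(392,340),interpolation=cv2.INTER_CUBIC)
cv2.imwrite('pics/g3.png',np.hstack([cv2.resize(A,(408,340)),B]))
```

```text
[ 623.19771197 -268.33333268   99.20881158] [-0.46889899  0.67261681 -2.95526998]
```

View pics/g3.png

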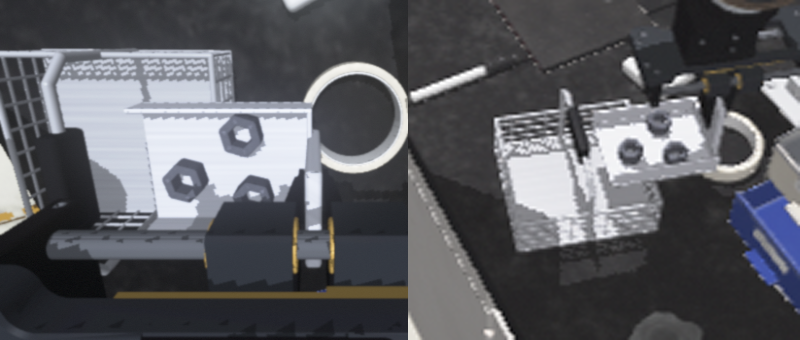

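Request:
apply_moves(
  increments=[
    [1,0,0,-2,0],
    [1,0,0,-4,0],
    [1,0,0,-6,0],
    [1,0,0,-6,0],
    [1,0,0,-6,0],
    [1,0,0,-4,0],
    [1,0,0,-3,0],
    [1,0,0,-1,0],
    [1,1,0,0,0],
    [1,1,0,0,0],
  ],
)

```text
t: 12.0
eef_pos: [592.9, -259.3, 97.5]
tcp_rot: [0.204, 1.571, -0.085]
ft_force: [0.0, -0.6, -4.0]
opening: 0.084
```

Request:
apply_moves(
  increments=[
    [1,0.5,0,0,0],
    [1,0.5,0,0,0],
    [1,0,0,0,0],
  ],
)

```text
t: 12.3
eef_pos: [592.7, -259.3, 96.4]
tcp_rot: [2.551, 1.571, 2.262]
ft_force: [-0.2, -0.3, -3.0]
opening: 0.086
```

Request:
apply_moves(
  increments=[
    [0.9,0,0,0,0],
    [0.89,0,0,0,0],
    [0.88,0,0,0,0],
    [0.87,0,0,0,0],
    [0.86,0,0,0,0],
    [0.85,0,0,0,0],
    [0.85,0,0,0,0],
  ],
)

```text
t: 13.0
eef_pos: [592.7, -259.2, 96.6]
tcp_rot: [1.815, 1.571, 1.527]
ft_force: [0.1, -0.2, -0.6]
opening: 0.146
```

Run:
```python
from h import *
p,R=tool();print(p,status.state()['ft_force'])
a=shot('wrist');b=shot('scene')
A=a['pixels'][60:400,0:420,::-1];B=cv2.resize(b['pixels'][190:320,270:420,::-1],(392,340),interpolation=cv2.INTER_CUBIC)
cv2.imwrite('pics/g4.png',np.hstack([cv2.resize(A,(408,340)),B]))
```

```text
[ 592.70543952 -259.24108675   96.60578616] [ 0.05252523 -0.17544312 -0.56939181]
```

View pics/g4.png

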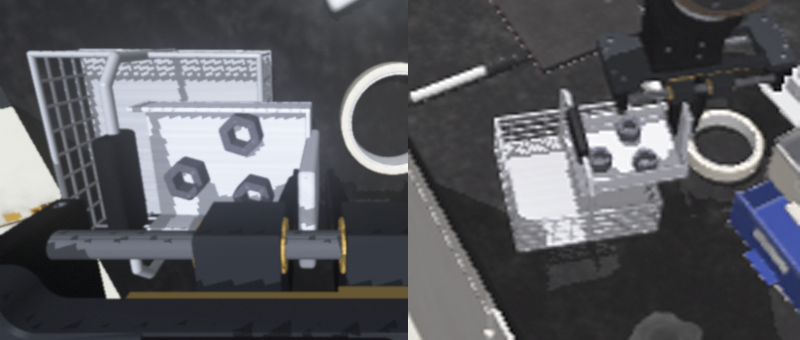

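Request:
apply_moves(
  increments=[
    [0.83,0,0,0,0],
    [0.81,0,0,0,0],
    [0.79,0,0,0,0],
    [0.77,0,0,0,0],
    [0.75,0,0,0,0],
    [0.73,0,0,0,0],
    [0.71,0,0,0,0],
    [0.69,0,0,0,0],
    [0.67,0,0,0,0],
    [0.65,0,0,0,0],
  ],
)

```text
t: 14.1
eef_pos: [592.7, -259.2, 96.6]
tcp_rot: [1.777, 1.571, 1.489]
ft_force: [-0.6, 0.3, 0.9]
opening: 0.347
```

Run:
```python
from h import *
p,R=tool();print(p,status.state()['ft_force'])
a=shot('wrist');b=shot('scene');np.savez('w5.npz',**a)
A=a['pixels'][60:400,0:420,::-1];B=cv2.resize(b['pixels'][190:320,270:420,::-1],(392,340),interpolation=cv2.INTER_CUBIC)
cv2.imwrite('pics/g5.png',np.hstack([cv2.resize(A,(408,340)),B]))
```

```text
[ 592.70549214 -259.24642513   96.59069283] [-0.62199835  0.27822091  0.94709973]
```

View pics/g5.png

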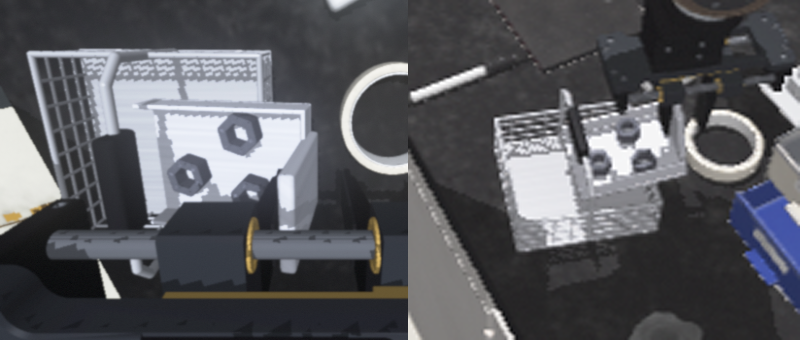

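Request:
apply_moves(
  increments=[
    [0.62,0,0,0,0],
    [0.6,-1,0,0,0],
    [0.58,-1,0,0,0],
    [0.56,-1,0,0,0],
    [0.54,-1,0,0,0],
    [0.52,-1,0,0,0],
    [0.5,-1,0,0,0],
    [0.47,-1,0,0,0],
    [0.44,-1,0,0,0],
    [0.4,0,0,0,0],
  ],
)

```text
t: 15.2
eef_pos: [592.8, -259.3, 104.8]
tcp_rot: [0.145, 1.571, -0.144]
ft_force: [0.8, -0.4, 0.4]
opening: 0.582
```

```bash
cat >> h.py <<'E'
def plate(a): # bright pixels count and dark nuts blobs in tray region
    g=cv2.cvtColor(a['pixels'],cv2.COLOR_RGB2GRAY);return g
E
python3 - <<'E'
from h import *
p,R=tool();print(p,status.state()['ft_force'])
o=dict(np.load('w5.npz'));a=shot('wrist');np.savez('w6.npz',**a)
d=cv2.absdiff(a['pixels'],o['pixels']).max(2)[60:270,100:330]>40
print(d.sum()); 
# coarse map of grey levels, nut area
g=cv2.cvtColor(a['pixels'],cv2.COLOR_RGB2GRAY)[150:280:6,100:340:4]
for r in g: print(''.join(' .:-=+*#%@'[min(9,v//26)] for v in r))
print()
g=cv2.cvtColor(o['pixels'],cv2.COLOR_RGB2GRAY)[150:280:6,100:340:4]
for r in g: print(''.join(' .:-=+*#%@'[min(9,v//26)] for v in r))
E
```

```text
[ 592.78670907 -259.29881895  104.78183453] [ 0.77255547 -0.38327962  0.38048169]
11316
+%%#%#=%%%%%%%%%%%%%%%*+%%%%%%%%%%%%%%%%%%%+++::::::::::::::
+%%%%#+%%%%%%%%%#+++*****#####%%%%%%%%%%%%%*+=::::::::::::::
*+%%%%+#%%%%%%%**@@@@@@@%%%%###***********************+:::::
*+%%%%*+%%%%%%%%%%#***#*********####%%%@@@@@@@@%%%%%*+*:::::
-=#%%%#=%%%%%%%%%%%**@@@@@@@@@@@@%====----*********@++*:::::
-**%%%#+%%%%%%%%%%%#*@@@@@@@@@@@#==-==+=--#@@@@@@@%@*+*:::::
:*+%%%%+-:-+%%%%%%%%*@@@@@@@@@@@++--+@+=--=@@@@@@@@@*+*::---
:=+*::::::::%%%%%%%#*%@@@@@@@@@@*=---%%==--%@@@@@@@@++**-:::
-:::::::::::#%%%%%%#**%@@@@@@@@@@==---===-%@@@@@@@@****+-:::
=:::::::::::=%%%%%%%**%@@@@@@@@@@%=======@@@@@@@@****+++-:::
=:::::::.:::-%%%%%%%***%=---+%@@@@@@%**#@@@@@@@****+++++--::
--::::::.::::%%%%%%%**=====---*@@@@@@@@@@@@@@*****++++++-:::
:=:.:::....::#%%%%%%*==---==---@@@@@@@@@@@@*****++++++++-:::
.=..::::....:+%%%%%%#==---#=---#@@@@@@@%*#****+++*++++++-:::
.--:.........-%%%%%%%+=----==-*@@@@@@%=--@@@#+++*+++++++-:::
-:-..........:%%%%%%%*======-*@@@@@@+==-:@@@%+++++++++++::::
..=...........#%%%%%%***@%*@@@@**@@=
[... 972 characters left out ...]
@@#+====+*@@@@@@@@@@***+=+:::
:.::....:::#%%%%*+++%%*--=*%@@@@@@@@@%%*@@@@@@@@@@****===:::
..::.....::#%%%%#****===----=@@@@@@@@@@@@@@@@@@@@****++==:::
:..:.......=%%%%%*+===-===---%@@@@@@@@@@@@@@@@@#****+=+==:::
:...:......:%%%%%*=+---+@==---@@@@@@@@@++%@@@@***#*+=+===:::
-...........#%%%%*+==-----=--#@@@@@@@%------*:-%@@%++====:::
=...........#%%%%#*+==---=--***%@@@@+=====-:::-%@@%++====:::
-:..........+%%%%#++++====*%%***@@@===-%%+-::::%@@%+=====:..
.-..........:%%%%%+++%@@@@@********--::-++:.:.:%%@%+=====:..
:=...........#%%%%****-:::::::::::::::::::....:#%@%+=====...
.-:..........##%%*===:::::::::::::::::::.......+*%*=====:...
..-..........---===-.......:.:.:..:.::.::......++++=====....
```

Request:
apply_moves(
  increments=[
    [0.36,0,0,0,0],
    [0.33,0,0,0,0],
    [0.3,0,0,0,0],
    [0.27,0,0,0,0],
    [0.24,-1,0,0,0],
    [0.21,-1,0,0,0],
    [0.18,-1,0,0,0],
    [0.15,-1,0,0,0],
    [0.15,0,0,0,0],
    [0.15,0,0,0,0],
  ],
)

```text
t: 16.25
eef_pos: [592.7, -259.3, 108.6]
tcp_rot: [0.655, 1.571, 0.367]
ft_force: [-0.7, -0.2, -0.9]
opening: 0.848
```

```bash
cat >> h.py <<'E'
def asc(a,r0,r1,c0,c1):
    g=cv2.cvtColor(a['pixels'],cv2.COLOR_RGB2GRAY)[r0:r1:6,c0:c1:4]
    for r in g: print(''.join(' .:-=+*#%@'[min(9,v//26)] for v in r))
E
python3 - <<'E'
from h import *
p,R=tool();print(p,status.state()['ft_force'])
a=shot('wrist');np.savez('w7.npz',**a)
asc(a,120,290,60,360)
E
```

```text
[ 592.74450774 -259.25579416  108.64745827] [-0.70923915 -0.23021413 -0.92197749]
--::=:--:*%%%##*%#+==+*###*%%%%*+%%#%##%%%#*%%%%%*%#%+**:::::::::::::::::::
:=::=::=:**#%###%#=%%+#%%%###%#%++%#%#*#%*#%*%#%#*%#%+++:::::::::::::::::::
:=::=::*-=##+%+%#+=%#+%*%*%+#%*%+**%+*+#%+%+####+*+##*++:::::::::::::::::::
---:--:---+*#*#%#=#%*#*#*#+*#*#**+##***#*#+*+*#*#+#+#*=+:-:::::::::::::::::
::=::=::=:++%%#%*+%%%%%%%%%%%%%%%+#%%%%%%%%%%%%%%%%%%*++:::::::::::::::::::
::=::=::+:#+%%%%#=%%%%%%%%%%%%%%%++%%%%%%%%%%%%%%%%%%#++::::::::::::::::::+
=:=::=----=+%%%%#+#%%%%%%%%%+%##**********###%#%%%%%%#+=:::--::::::::::::=@
+---::=::-:+*%%#%***===-=#%%%%%%**##%%%@@@%%%##****************+:::::::::*@
#::=::=::+:*+%%#%*=====:-:*%%%%%*%%%%%#*********##%%%@@@@%%%#**#-:::::::-@@
#=:=::--:=-=+%%%%#=====:--=%%%%%*@@@@@%@%%@%%@@%#@%%%******@***#::::::::-@@
#+::=:------+*%%%#+====----#%%%%##@@%%%%@@@@@@@@@@@@@@@@@@%@***#::::::::-@@
+#--=::=::=:**%%#%*::::-:--#%%%%##%%%%%@@@@@@@@@@%%@@@@@@@@@***%::::-::::@@
:%=:=::=::=:+=:::::::::---++%%%%%#@@@@@@@@%@@@@%%@@@@@@@@@%@*****:::-::::#@
:#*::=::----=:::::..:::#%%%%%%
[... 485 characters left out ...]
******::::::::::
@@%:=:.=.:=:-::.........:%%%%%#%%%**@@@@@@@**@@%*****************::::::::::
%%%#+-.=-:=..-...........%%%%%%%%%#*@@@@@%::+%@@*****************::::::::::
%%%%+=-:-.-:.=::.........#%%%%%%*==+**#%%:::-%@%*****************:.......:.
*++==-:.=..=:-::.........+%%%%*+=+*****-::::-%%@**************+++:::.:.::::
--:.....=-:=..............:::::-%%%@%*:::::::%@@#*+**+++++++++=+-.......:..
........--.................:...:**+=-.....:::+**+++++++++++++++*:..........
.............................:..-=-:.........+**+++++++******+++:.........:
...........................-=-=---...........***+*********++++==...........
..........................:+----.............=%@%****++=====+=:............
```

Run:
```python
from h import *
a=shot('wrist');b=shot('scene')
A=a['pixels'][60:400,0:420,::-1];B=cv2.resize(b['pixels'][190:320,270:420,::-1],(392,340),interpolation=cv2.INTER_CUBIC)
cv2.imwrite('pics/g6.png',np.hstack([cv2.resize(A,(408,340)),B]))
```

```text
(no output)
```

View pics/g6.png

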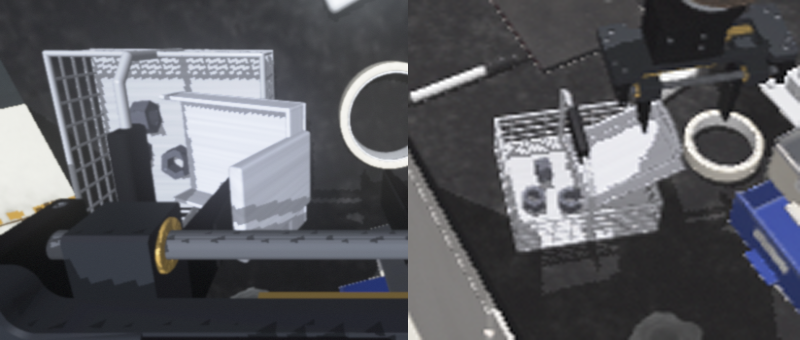

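The three nuts lie in the basket (scene half: about (543,170), (535,203), (570,200)). The empty tray leans on the rim, with its plate top corner near (232,172) and wall corners near (305,102) and (165,95). I'll solve for its tilt.

Run:
```python
from h import *
from scipy.optimize import least_squares
a=dict(np.load('w7.npz'))
S=420/408
pts=[((61,25,75),(232*S,172*1+60)),((56,42,22),(305*S,102+60)),((-56,42,22),(165*S,95+60))]
def T(q,X):
    return Ro.from_euler('ZY',[np.radians(q[4]),np.radians(-q[3])]).as_matrix()@np.array(X)+q[:3]
# tilt: front (-x) down => rotate about y by negative
f=lambda q:np.concatenate([(proj(a,T(q,X))-uv) for X,uv in pts]+[[ (q[4]+16.5)*.5]])
for t0 in (10,30):
    for sg in(1,-1):
        r=least_squares(f,[540,-243,45,sg*t0,-16.5]);print(r.x.round(1),r.fun.round(1))
q=r.x
for X in[(-56,0,0),(57,0,75),(57,0,55),(57,25,75),(61,0,22)]:print(X,T(q,X).round(), (Ro.from_euler('Z',16.5,degrees=True).as_matrix()@(T(q,X)-[489.5,-228,0])).round())
p,R=tool();print(p,R.round(2),status.state()['joints'].round(2))
```

```text
[ 558.6 -239.6   65.9   32.5  -13. ] [ 2.   3.1 -3.7 -2.2  1.4 -2.7  1.7]
[ 558.6 -239.6   65.9   32.5  -13. ] [ 2.   3.1 -3.7 -2.2  1.4 -2.7  1.7]
[ 558.6 -239.6   65.9   32.5  -13. ] [ 2.   3.1 -3.7 -2.2  1.4 -2.7  1.7]
[ 558.6 -239.6   65.9   32.5  -13. ] [ 2.   3.1 -3.7 -2.2  1.4 -2.7  1.7]
(-56, 0, 0) [ 513. -229.   36.] [22.  6. 36.]
(57, 0, 75) [ 566. -241.  160.] [ 77.   9. 160.]
(57, 0, 55) [ 577. -244.  143.] [ 88.  10. 143.]
(57, 25, 75) [ 572. -217.  160.] [ 76.  34. 160.]
(61, 0, 22) [ 597. -249.  117.] [109.  11. 117.]
[ 592.70838006 -259.23008136  108.57253607] [[-0.    0.28  0.96]
 [ 0.    0.96 -0.28]
 [-1.    0.   -0.  ]] [-0.51  0.65  1.61  0.    0.88 -0.23]
```

Run:
```python
from h import *
from scipy.optimize import least_squares
a=dict(np.load('w7.npz'))
S=420/408
pts=[((61,25,75),(232*S,172*1+60)),((56,42,22),(305*S,102+60)),((-56,42,22),(165*S,95+60))]
B=Ro.from_euler('Z',-16.5,degrees=True).as_matrix()
def L(q,X): # basket frame; q=s(tray x at rim),tilt,y,yaw
    M=Ro.from_euler('ZY',[np.radians(q[3]),np.radians(-q[1])]).as_matrix()
    return M@(np.array(X)-[q[0],0,0])+[71,q[2],50]
W=lambda x:B@x+[489.5,-228,0]
f=lambda q:np.concatenate([(proj(a,W(L(q,X)))-uv) for X,uv in pts]+[[q[3]*.5]])
r=least_squares(f,[20,30,0,0]);q=r.x;print(q.round(1),r.fun.round(1))
for X in[(-56,0,0),(57,0,75),(53,0,75),(57,0,55),(61,0,22)]:print(X,W(L(q,X)).round(),L(q,X).round())
```

```text
[ 8.8 31.5  2.8  2.1] [ 5.7 -3.1 -9.9  3.2  6.9 -0.6  1.1]
(-56, 0, 0) [ 505. -232.   16.] [16.  1. 16.]
(57, 0, 75) [ 560. -246.  139.] [ 73.   3. 139.]
(53, 0, 75) [ 557. -245.  137.] [ 69.   3. 137.]
(57, 0, 55) [ 570. -249.  122.] [ 83.   3. 122.]
(61, 0, 22) [ 590. -254.   96.] [104.   4.  96.]
```

Request:
apply_moves(
  increments=[
    [0.18,1,0,0,0],
    [0.22,1,0,0,0],
    [0.26,1,0,0,0],
    [0.3,0,0,0,0],
    [0.34,0,0,0,0],
    [0.38,0,0,0,0],
    [0.42,0,0,0,0],
    [0.46,0,0,0,0],
    [0.5,0,0,0,0],
    [0.5,0,0,0,0],
  ],
)

```text
t: 17.4
eef_pos: [592.7, -259.3, 105.6]
tcp_rot: [1.032, 1.571, 0.743]
ft_force: [0.1, 0.2, 0.4]
opening: 0.503
```

Run:
```python
from h import *
p,R=tool();print(p,status.state()['ft_force'])
a=shot('wrist');asc(a,120,290,60,360)
```

```text
[ 592.72812331 -259.2650675   105.62674738] [0.08471124 0.17547539 0.3577875 ]
-::=::=:*##%##+##*---+*####%###++%###+#*#%#+##*##*##%=++:::::::::::::::::::
=::=::=:++#######+*#######*####*+#####*##+#####%++###===:::::::::::::::::::
=::--:=--=#+#*##*=+#+#*##+*+#*#++#*#+#+#%*#+#+#+*++##+==:::::::::::::::::::
---:=::=:++#++%#++#**++#+*+*++#+++#+*++*+*+*++*+++*+#+==:::::::::::::::::::
:=::=::=:++#%#%*=%%%%%%%%%%%%%%%#+%%%%%%%%%%%%%%%%%%#++=:::::::::::::::::::
.=::-::=:-=#####=###%%%%%%%%%%%%*+#%%%%%%%%%%%%%%%%%#*++::::::::::::::::::=
:--::=:---=*%###+#%%%%%%%%%%%%%%%++%%%%%%%%%%%%%%%%%#*==:-----:::::::::::-#
----:=::=:++###%*+#*=+++++***************************************+:::::::+@
-:=::-::=:++#%#%*=+=%++#%%%%%%%%%%%%%%%%%@%@@%@@%@@%@@%@@%@@%@@%@#::::::-%@
=:--::-:---=#%###+====:-+***%#*%*#%*#%*%*#%*#%*%**%*##*##*%%*%*#%*-:::::-@@
+::=::=-:=:*+####+====--*#+*%@@@@@@@@@@@@@@@@@@@@@@@@@@@@@@@@@@@%*--:::::@@
#---::=::=:++#%##*-:::=:=#*#@@@@@@@@@@@@@@@@@@@@@@@@@@@@@@@@@@@@%#+---:::%@
#=:--::-:-:-++:..::::::--***@@@@@@@@@@@@@@@@@@@@@@@@@@@@@@@@@@@@%**=--:::#@
**::=::=:--:.::::..:::=%#*++*#@@@
[... 482 characters left out ...]
@@@@#@@@*:::::::
%%:=-.=..=-:=...........###+++*@@@@@@@@@@@@@@@@@@@@=:::+**#@@@@#%@@*:::::::
%%%==.:---:.=...........+##++**@@@@@@@@#**%@@@@@@@=::::-***@@@@#%%%+:::::::
%%%#=--=..-.--:.........-%%*++*@@@@@@@@***%@@@@@@-:::::-***#%@@%@@%+::::.::
*++=-:.=..=-:-..........:###+++#@@@@@%**********::::::::********%@@+:::::::
-=:....::--:.=...........+.::::::::::::::::::+*:::::::::+++*#**#%%%+...::::
........-..-.--.............:::::::::::::::::=:........-==+#*##++*+=.......
........=..=-:................:.:::::::::::::..........=========+++=.......
........::::..::.......................:.::=-:........:========+%*%+.......
.........=======:.........................+--:........=:....:..-#%%+.......
```

Request:
apply_moves(
  increments=[
    [0.56,1,0,0,0],
    [0.62,1,0,0,0],
    [0.68,1,0,0,0],
    [0.74,1,0,0,0],
    [0.8,1,0,0,0],
    [0.85,1,0,0,0],
    [0.9,0,0,0,0],
    [1,0,0,0,0],
    [1,0,0,0,0],
    [1,0,0,0,0],
  ],
)

```text
t: 18.45
eef_pos: [592.6, -259.2, 99.5]
tcp_rot: [2.608, 1.571, 2.319]
ft_force: [0.2, 0.8, -1.6]
opening: 0.083
```

Request:
apply_moves(
  increments=[
    [1,-2,0,0,0],
    [1,-3,0,0,0],
    [1,0,0,0,0],
  ],
)

```text
t: 18.75
eef_pos: [592.9, -259.3, 105.1]
tcp_rot: [-0.059, 1.57, -0.347]
ft_force: [0.2, 0.0, -1.4]
opening: 0.079
```

Run:
```python
from h import *
p,R=tool();print(p,R.round(3),status.state()['ft_force'],status.state()['opening'])
a=shot('wrist');asc(a,120,330,60,360);shot('scene','sc3.png')
np.savez('w8.npz',**a)
# level check: corners of tray wall vs w3 (held level)
```

```text
[ 592.88472494 -259.34874637  105.09249909] [[ 0.001  0.284  0.959]
 [-0.     0.959 -0.284]
 [-1.    -0.     0.001]] [ 0.19353645  0.02731362 -1.35239312] 0.07942538189868013
:::-::-:+#####*##+--=+*####%###++####+##%##*#########++=:::::::::::::::::::
-::=::=:**######*=##*#####+##*#++###*####*#*#*##*+##%=+=:::::::::::::::::::
=::=::+:=+#+#+##++*#+#+##*+*#+#++#*#+*+##*#+#+#+*++*#===:::::::::::::::::::
-----:--:=+#+*#*=+#+*+**+*+*+**+++#+*++*+++*+**+++*+%===:-:::::::::::::::::
:-::=::=:++#%#%*+%%%%%%%%%%%%%%%*+%%%%%%%%%%%%%%%%%%%+==:::::::::::::::::::
:=::=::+:+=###%*=##%%#%%%%%%%%%%*+#%%%%%%%%%%%%%%%%%#++=::::::::::::::::::=
:=::--:---=#####=#%%%%%%%%%%%%%%%++%%%%%%%%%%%%%%%%%#+==:----::::::::::::-%
---::=::-:++####+*#*=++++*************************************++*+:::::::+@
::=::=::=:*+%%##*+%**%%@@@@@%@@@@@@@@@@@@@@@@@@@@@@@@@@@@@@@@@@@@#::::::-%@
-:=::--:=:-=###%*=====-*****************************************##::::::-@@
=::-::----:*+####+====-%**%@@@@@@@@@@@@@@@@@@@@@@@@@@@@@@@@@@@@@%#--::::-@%
*---::=::=:*+####+:::-=%**%@@@@@@@@@@@@@@@@@@@@@@@@@@@@@@@@@@@@@%#----:::@@
#-:=::-::=:=+
[... 1034 characters left out ...]
::...++++.......
........=..=-:...........:====*****+=====:::::::::::::::::::::..+**+..:....
........-.::::::.......:====+*****+=====::::::::::::..:.::...=..##+*..=....
.........=====-=......=#++#%%%%%%*+++++::.....::.............+..+%@%..+:...
---:------------:------:--------------:.....................:+------:-+:...
======--=-:-=====:---=====--==-:=====-:::::::::::::::::::::::*=====--=+::::
::==--================================:::::::::::::::::::::::+=======-+-:::
::::::::==============================:::::::::::::::::::::::*========+=:::
:::::::::--+=--------==----------------::::::::::::::::::::::*--------+-:::
          .%%#.......-++=--...........-::::::::::::::::::::::* ...... =::::
```

Request:
apply_moves(
  increments=[
    [1,0,0,6,0],
    [1,0,0,12,0],
    [1,0,0,12,0],
    [1,0,0,6,0],
    [1,-10,0,0,0],
    [1,-25,0,0,0],
    [1,-25,0,0,0],
    [1,-7,0,-20,0],
    [1,0,0,-40,0],
    [1,0,0,-40,0],
  ],
)

```text
t: 19.85
eef_pos: [529.9, -240.4, 172.3]
tcp_rot: [-0.198, 1.57, -0.486]
ft_force: [-0.2, 0.1, -1.3]
opening: 0.085
```

Request:
apply_moves(
  increments=[
    [1,0,0,-25,0],
    [1,-20,0,-8,-3],
    [1,-40,0,0,-6],
    [1,-40,0,0,-6],
    [1,-40,0,0,-5],
    [1,-30,0,0,-2.5],
    [1,-12,0,0,0],
    [1,0,20,0,0],
    [1,0,40,0,0],
    [1,0,40,0,0],
  ],
)

```text
t: 20.85
eef_pos: [488.1, -130.5, 351.9]
tcp_rot: [2.532, 1.568, 2.634]
ft_force: [1.0, 0.1, -1.6]
opening: 0.086
```

Run:
```python
from h import *
p,R=tool();print(p,R.round(3),status.state()['ft_force'],status.state()['opening'],delta((505,190,350)))
c=shot('top');s=shot('scene')
cv2.imwrite('pics/sc4.png',s['pixels'][:,:,::-1])
g=cv2.cvtColor(s['pixels'],cv2.COLOR_RGB2GRAY)[225:295:2,295:375]
for r in g: print(''.join(' .:-=+*#%@'[min(9,v//26)] for v in r))
```

```text
[ 488.11390587 -130.54506846  351.91693797] [[-0.002 -0.101  0.995]
 [ 0.001  0.995  0.101]
 [-1.     0.002 -0.002]] [ 1.02381406  0.05495554 -1.64240886] 0.085829333484092 [  2.3 317.2  49.3]
:::::::::::::::::::::::::::::::::=*%*::::::::::::::::::::::::::::.-+**#%%***=:..
:::::::::::::::::::::::::::::::::==#%+:::::::::::::::::::::::::::::::+***=:..:::
:::::::::::::::::::::::::::::::::=+=%*-:::::::-==+*%%#**+=%*-:::::-::.....::::::
::::::::::::::::::::::::::::::::-=++-::.+*+===---::-=++*%**%+:::::::::::::::::::
:::::::::::::::::-==+#%%%**+===--==:.:::-+*+==----:--::-=+=+*=::::::::::::::::::
::::::::#%#**+==--------=+***=---==:..::.:+++**+=--=-:-::===%*-:::::::::::::::::
::::::::#*++*++=------:::::-=*##++=:..:::.:::=+*##*+=----+===%+:::::::::::::::::
::::::::=%+::-++*##==--:--:-::.--=+%+..::.:--==++*%%%%%%%*++=+*=::::::::::::::::
::::::::*%*-::--:-=+*#*=--:---::=++##=.....=++#%%%*#*#*++#+-=*%*-:::::::::::::::
::::::::+*%+:-=-::=++=%%%%*#*%*%*++#%*-....:#%*+#*++++#*+++*+-=#+:::::::::::::::
::::::::++%#%%*+++%*%*%*#*++%*#%%*++++-.....=++++#%%%%%%%%%*=+++*=::::::::::::::
::::::::%#***%#+
[... 1227 characters left out ...]
=++==+===+**++==+==++=*##%%%*+===+==++++=+-:::::::::
...............===+++===+**++===++++===++**++===+=+%%%@@%%#+=-:::::....:::::::::
...............:===++++====+**++===+==++++==++++=----:::..:..............:::::::
................=++===++==+++++++**=-::::........::.....:::::..............:::::
................-=++*+--::::.........................::::..................:::::
.......................................................::.................::::::
.................................................................:.......:::::::
................................................................::::::::::::::::
=-...............................................................:::::::::::::::
```

Request:
apply_moves(
  increments=[
    [1,0,40,0,0],
    [1,0,40,0,0],
    [1,0,40,0,0],
    [1,0,40,0,0],
    [1,0,40,0,0],
    [1,0,40,0,0],
    [1,0,40,10,0],
    [1,0,25,20,0],
    [1,0,12,20,0],
    [1,20,0,10,0],
  ],
)

```text
t: 21.95
eef_pos: [516.8, 191.4, 333.6]
tcp_rot: [0.27, 1.569, 0.375]
ft_force: [-0.8, -1.2, -2.6]
opening: 0.086
```

Request:
apply_moves(
  increments=[
    [1,35,0,0,0],
    [1,40,0,0,0],
    [1,40,0,0,0],
    [1,40,0,0,0],
    [1,40,0,0,0],
    [1,35,0,0,0],
    [1,25,0,0,0],
    [1,10,0,0,0],
    [1,5,0,0,0],
    [1,0,0,0,0],
  ],
)

```text
t: 22.95
eef_pos: [515.9, 189.4, 63.7]
tcp_rot: [2.929, 1.571, 3.033]
ft_force: [0.1, -1.1, -1.9]
opening: 0.083
```

Request:
apply_moves(
  increments=[
    [1,4,0,0,0],
    [1,3,0,0,0],
    [1,0,0,0,0],
  ],
)

```text
t: 23.25
eef_pos: [516.0, 189.3, 56.9]
tcp_rot: [0.264, 1.57, 0.369]
ft_force: [0.4, -0.4, -1.7]
opening: 0.083
```

Request:
apply_moves(
  increments=[
    [1,0,0,10,0],
    [1,0,0,15,0],
    [1,0,0,8,0],
    [1,1.5,0,0,0],
    [1,1.5,0,0,0],
    [1,1.5,0,0,0],
    [1,0,0,0,0],
  ],
)

```text
t: 23.95
eef_pos: [548.3, 192.7, 51.9]
tcp_rot: [-3.109, 1.57, -3.004]
ft_force: [-0.1, -0.4, -2.4]
opening: 0.082
```

Request:
apply_moves(
  increments=[
    [1,1,0,0,0],
    [1,1,0,0,0],
    [1,0,0,0,0],
  ],
)

```text
t: 24.25
eef_pos: [548.7, 192.8, 50.0]
tcp_rot: [2.438, 1.571, 2.542]
ft_force: [-0.1, 0.6, -1.9]
opening: 0.083
```

Request:
apply_moves(
  increments=[
    [1,1,0,0,0],
    [1,0.5,0,0,0],
    [1,0,0,0,0],
  ],
)

```text
t: 24.55
eef_pos: [548.9, 192.8, 49.4]
tcp_rot: [0.293, 1.57, 0.397]
ft_force: [-1.4, 0.3, 8.9]
opening: 0.081
```

Request:
apply_moves(
  increments=[
    [0.9,0,0,0,0],
    [0.85,0,0,0,0],
    [0.8,0,0,0,0],
    [0.7,0,0,0,0],
    [0.6,0,0,0,0],
    [0.5,-5,0,0,0],
    [0.5,-20,0,0,0],
    [0.5,-40,0,0,0],
    [0.5,-40,0,0,0],
    [0.5,-40,0,0,0],
  ],
)

```text
t: 25.55
eef_pos: [548.5, 192.7, 195.5]
tcp_rot: [2.457, 1.571, 2.561]
ft_force: [0.3, 0.3, 0.7]
opening: 0.495
```

Run:
```python
from h import *
p,R=tool();print(p,R.round(3),status.state()['ft_force'],status.state()['opening'])
a=shot('wrist');np.savez('w9.npz',**a);asc(a,100,290,180,420)
```

```text
[548.54262364 192.68186124 195.51538045] [[-0.    -0.104  0.995]
 [ 0.     0.995  0.104]
 [-1.     0.    -0.   ]] [0.33327216 0.32342512 0.65545121] 0.49487222270024617
:::::::::::::::::::::::::::::::::::::::::::::::.::.:..::....
:::::::::::::::::::::::::::::::::::::::::::::::.............
:::::::::::::::::::::::::::::::::::::::::::::::.............
::::::::::::::::::::::::::::::::::::::::::::::::............
:::::::::::::::::::::::::::::::::::::::::::::::............:
::::::::::::::::::::::::::::::-::::::::::::::::::........:.:
::::::::::==========================:::::::::::::..:.:..:.::
::::::::--*************************@:::::::::::::..:::...:.:
:::::::-::%@@@@@@@@@@@@@@@@@@@@@@@@@::::::::::::::::........
:::::::::-%@@@@@@@@@@@@@@@@@@@@@@@%%*-:::::::::::::::.:.....
::::::::::*@@@@@@@@@@@@@@@@@@@@@@@@+*----::::::::::::::.....
::::::::::+@@@@@@@@@@@@@@@@@@@@@@@#%%--:::::::::::::........
::::::::::-@@@@@@@@@@@@@@@@@@@@@@@*@@--:--::::::::::.:::.::.
::::::::::-@@@@@@@@@@@@@@@@@@@@@@#*%@-:::::::::::::::::..:::
:::::::--::@@@@@@@@@@@@@@@@@@@@@@**%@-:-:::::::::::::::::..:
:::::::::-:%@@@@
[... 320 characters left out ...]
:::::::::::::::::::..:..:....
:::::::::::::::::::::--::-::--:-:::::::::::::::::::.........
::::::::::::::::::::::::::::::::::::.:::::::::...:::.....:..
::::::::::::::::::::::..:::::::::::....:::::.......::::::...
::::::::::.....::..:...........:....................::::::::
::::::::::......:::.......::::::::......:........ . .:::::::
::::::::::..................................... .    .::::::
::..:............................:.....:..........    ......
.......................................:..........     .....
................ ...............:.::...:............    ....
.............==:.  ............::::::::::........ .     .-=.
............==--    ..........::::-:::::::::::::....    :--=
```

Request:
apply_moves(
  increments=[
    [0.4,-30,0,0,0],
    [0.4,-40,0,-15,0],
    [0.4,-40,0,-25,0],
    [0.4,-25,0,-15,0],
    [0.4,0,-30,0,0],
    [0.4,0,-40,0,0],
    [0.4,0,-40,0,0],
    [0.4,0,-40,0,0],
    [0.4,0,-40,0,0],
    [0.4,0,-40,0,0],
  ],
)

```text
t: 26.6
eef_pos: [517.8, -43.3, 328.9]
tcp_rot: [-0.072, 1.57, 0.032]
ft_force: [1.3, -0.1, 0.5]
opening: 0.596
```

Request:
apply_moves(
  increments=[
    [0.4,0,-40,0,0],
    [0.4,0,-40,-10,0],
    [0.4,0,-40,-15,0],
    [0.4,0,-30,-15,0],
    [0.4,0,-20,-3,0],
    [0.4,20,0,0,7.5],
    [0.4,30,0,0,7.5],
    [0.4,10,0,0,7.5],
    [0.4,0,0,0,0],
    [0.4,0,0,0,0],
  ],
)

```text
t: 27.6
eef_pos: [493.1, -215.4, 269.2]
tcp_rot: [-0.063, 1.57, -0.347]
ft_force: [0.6, -0.5, 0.9]
opening: 0.596
```

Run:
```python
from h import *
p,R=tool();print(p,R.round(3))
a=shot('wrist');np.savez('w10.npz',**a);t=shot('top')
print('bail px',proj(a,(490,-228,104)),proj(t,(490,-228,104)))
A=a['pixels'][:,:,::-1];T=t['pixels'][180:250,335:405,::-1]
cv2.imwrite('pics/g7.png',np.hstack([A[0:350,100:540],cv2.resize(T,(350,350),interpolation=cv2.INTER_CUBIC)]))
```

```text
[ 493.14069783 -215.35583158  269.16672588] [[ 0.     0.281  0.96 ]
 [-0.     0.96  -0.281]
 [-1.    -0.     0.   ]]
bail px [322.48415439 193.45438025] [371.92609845 213.16867004]
```

View pics/g7.png

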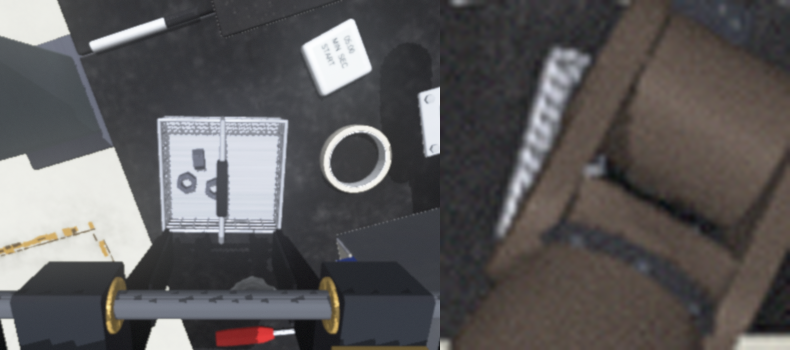

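Request:
apply_moves(
  increments=[
    [0.4,20,-9,0,0],
    [0.4,40,0,0,0],
    [0.4,40,0,0,0],
    [0.4,35,0,0,0],
    [0.4,25,0,0,0],
    [0.4,16,0,0,0],
    [0.4,10,0,0,0],
    [0.6,0,0,0,0],
    [0.7,0,0,0,0],
    [0.75,0,0,0,0],
  ],
)

```text
t: 28.7
eef_pos: [490.9, -224.1, 83.7]
tcp_rot: [-0.21, 1.569, -0.498]
ft_force: [0.3, 1.0, 0.6]
opening: 0.405
```

Request:
apply_moves(
  increments=[
    [0.78,0,0,0,0],
    [0.81,0,0,0,0],
    [0.84,0,0,0,0],
    [0.87,0,0,0,0],
    [1,0,0,0,0],
    [1,0,0,0,0],
    [1,0,0,0,0],
    [1,-1,0,0,0],
    [1,-2,0,0,0],
    [1,-2,0,0,0],
  ],
)

```text
t: 29.7
eef_pos: [490.4, -223.9, 87.4]
tcp_rot: [2.673, 1.57, 2.384]
ft_force: [0.3, 0.2, -5.0]
opening: 0.122
```

Request:
apply_moves(
  increments=[
    [1,-4,0,0,0],
    [1,-8,0,0,0],
    [1,-14,0,0,0],
    [1,-20,0,0,0],
    [1,-22,0,0,0],
    [1,-22,0,0,0],
    [1,-20,0,0,0],
    [1,-14,0,0,0],
    [1,-7,0,0,0],
    [1,-3,0,0,0],
  ],
)

```text
t: 30.7
eef_pos: [490.4, -223.9, 222.4]
tcp_rot: [-0.167, 1.57, -0.456]
ft_force: [-0.3, 0.2, -5.1]
opening: 0.126
```

Request:
apply_moves(
  increments=[
    [1,-1,0,0,0],
    [1,0,0,0,0],
    [1,0,0,0,0],
    [1,0,0,0,0],
    [1,0,0,0,0],
  ],
)

```text
t: 31.2
eef_pos: [490.4, -223.9, 222.3]
tcp_rot: [2.696, 1.57, 2.408]
ft_force: [0.2, 0.3, -4.9]
opening: 0.125
```

Run:
```python
from h import *
import time
s=status.state();print(s['eef_pos'],s['ft_force'],s['opening'],abs(s['qvel']).max())
b=shot('scene','fin.png');g=cv2.cvtColor(b['pixels'],cv2.COLOR_RGB2GRAY)
print([proj(b,X).round() for X in[(490,-224,140),(490,-224,0),(500,190,0)]])
u,v=proj(b,(490,-224,150)).astype(int)
for r in g[v-45:v+45:2,u-50:u+50]: print(''.join(' .:-=+*#%@'[min(9,x//26)] for x in r))
for r in g[150:190:2,250:310]: print(''.join(' .:-=+*#%@'[min(9,x//26)] for x in r))
```

```text
[ 490.37115434 -223.89640681  222.2917267 ] [ 0.19176006  0.2778131  -4.94563877] 0.1251778003172521 0.003043254994767688
[array([336., 230.]), array([333., 261.]), array([276., 172.])]
:::::::::::::::........................................................................:::.......:::
::::::::::::::::..:::.................................................::-----:::::::.............:::
::::::::::::::::......................................:::------::::::::::::::::::::::... ...........
:::::::::::::::=-:....::...................:======----:...............::::::::::::------:......:::::
:::::::::::::::=-..............::::::::::.............:....--.........:------------:::::.....:::::::
::::::::::::::::::............:::::::::::::-:.........:------:........::-::::::::....::......:::::::
::::::::::::::::::.......:::::::--::---------:........:::..:::........=#*-=-....::::::::....::::::::
:::::::::::::::::::......:------------:::::--:.......................::-#*-:::::::::::::::::::::::::
::::::::::::::::::::.....:::::::::::::+##%%%+................:=++**=-:-=-#+::-::::::::::::::::::::::
:::::
[... 4150 characters left out ...]
@@@@#+++++*+-::::::::::::::::
:::-+++++**+**+%@@@@@@@@@@@@@@@@@@@@#++++++=-:::::::::::::::
:::-**+*++%@@@@@@@@@@@@@@@@@@@@@@@@@@@%@%*++-:::::::::::::::
::::-%@@@@@@@@@@@@@@@@@@@@@@@@@@@@@%**++++++-::::::::-=-::::
::::::=%@@@@@@@@@@@@@@@@@@@@@@@#*++++++#*=-:.::::.::::::::::
::::::::%@@@@@@@@@@@@@@@@@%*+++++++*+-:.....::::::.:::......
:::::::::=@@@@@@@@@@@%**++++++#+=-:...::::::::::::..........
:::::::::::=%@@@@#*++++++#*=-:..:::::::::::::::::::.........
:::::::::::::%@#+++++*+=:...:::::::::::::::::::::::.........
::::::::::::::=#%*=::..:::::::::::::::::::::::::::::..:::...
:::::::::::::::::..:::::::::::::::::::::::::::::::::........
:::::::::::::::::::::::::::::::::::::::::::::::::::=-:....::
```

```bash
python3 -c "
from cell import env,status
print(env.job_done()); s=status.state(); print(s['t'],s['eef_pos'],s['ft_force'],s['opening'])"
```

```text
the job is handed in; nothing more can be done
None
the job is handed in; nothing more can be done
```

I handed the job in at about 31 s of the 72 s allowed, with the basket held up by its bail and all three nuts in it. The hand-in reports no verdict, so the results below are my own last checks.

**How it was done:** The interface can't tilt the tool. I carried the tray level by its grip plate, rested it on the basket's far rim and opened the jaws gradually, so it tipped about 30° and the nuts slid in. I then closed the jaws to bring the tray level again, set it down near its starting place and let go. After that I gripped the bail and raised the basket.

**Last checks before hand-in:**
- **Basket height:** the tool rose about 139 mm after gripping the bail, so the underside should be about 139 mm up.
- **Steadiness:** the arm was still, with joint speeds of 0.003 rad/s or less, and the jaws were closed on the 12 mm grip.
- **Level:** the basket looks level in the scene camera. I did not measure its angle.
- **Nuts:** all three are visible in the basket. The fingers stayed well above them by height, though I had no direct contact reading.
- **Tray:** it stands flat on the worktop, with about 9 N of contact force felt as it was set down.
- **Bystanders:** the arm kept clear of them. I did not re-measure where they are.

**One disagreement:** the wrist reads about 4.9 N, while the basket and nuts should weigh about 4.1 N. I put this down to sensor drift and noise of up to about 1 N, since the basket hangs clear of everything.

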